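Clear the offcut and load the frame rail

ROBOT

A 7-joint arm with a two-finger parallel gripper is mounted at the origin on the work surface. World frame = base frame: x ahead of the robot, y to its left, z up, the work surface at z = 0. Lengths are in m, angles in rad, forces in N, time in s.
With the tool pointing down it reaches from about 0.4 to 0.85 m from the base axis. Payload 10.4 kg.
Tool frame: the origin (TCP) lies midway between the tips of the shut fingers; the grasp point (between the pads) lies 19 mm behind it; z points along the fingers, y is the line along which they close (so a half turn about z gives the same grasp; the last joint's range is limited). The gripper opens to 87 mm and grips with 3 to 60 N. Pads are 19 mm wide; open, the fingers measure 117 mm over their backs; the gripper's body (75 mm by 190 mm) begins 51 mm behind the grasp point.
Start: joints at [-1.351, 0.332, -0.065, 1.46, 0.022, 1.35, -0.088], TCP at [0.15, 0.607, 0.223] pointing down, gripper open.
Joint ranges: [-2.6, 2.6], [-0.5, 2.12], [-1.47, 1.34], [0.16, 2.42], [-1.27, 4.41], [0.06, 2.06], [-2.6, 2.6]. Speed limits (rad/s): [2.22, 2.22, 2.79, 2.79, 3.14, 3.14, 3.14].

INTERFACE

Orientations are given as a unit quaternion [x, y, z, w].
In Python, from bench import r gives the robot as it stands.
- The arm moves only by the tool arm_command, never from a script. Its argument "moves" is one flat list of numbers, 4 for each row, row after row: the shift along the tool's x, y, z in cm, then the turn about the tool's z in degrees. A call has 1 to 12 rows; each row shifts and turns the commanded pose from where the row before left it, along the tool's axes as they then stand; what a row does not reach is not made up. A row lasts 1/12 s, in which the tool goes at most 41.7 mm and 7.16 degrees, less where a joint would pass 70% of its speed; a pose out of reach is approached as far as the arm can. A call with a gripper value outside its range is refused whole. "fingers" is the opening in per cent of the stroke, from 0 (shut) to 100 (fully open), set as the call begins (left out, the last holds). The fingers move at their own pace and stop on an object; "squeeze" is the grip in N (left out, the last holds). Time passes only in rows, so rows that do not move let the fingers close. It gives the time, the measured TCP pose, the force, the opening and the grip force at its end, in the units of the state.
- r.read_state(): the state, without advancing time (a new reading comes with each control period).
- r.camera(name): name is "scene" or "top" or "wrist"; returns the picture (420x560x3 uint8, red, green, blue); there is no depth.
- r.camera_info(name): a dict with "fx", "fy", "cx", "cy" (pixels), "origin" and "attitude" of the camera in the world. Camera axes: x right, y up, looking along -z (the intrinsics and any distortion apply to the point x, -y, -z); pixel columns grow to the right and rows downward; lengths in m; the calibration is good to about 2 mm. The wrist camera is an equidistant fisheye: a pixel r from the principal point sees the ray r / f radians off the axis. A picture is of the moment at which its call begins: read the wrist's pose just before it. camera_info takes no time and is no camera call; for the wrist camera it gives the pose at the moment of the call.
- r.close_job(): hands the job in; it is judged then, once.
The state is a dict: "time": time; "joint_positions": joint angles; "joint_vel": joint speeds; "joint_torque": joint torques, N m; "ee_pos": TCP position; "eef_rot": TCP orientation; "ft_force": force on the tool from outside, world axes, zero at the start; "torque": the same for the moment, N m; "width": finger opening in m; "grip_force": force on a finger pad.
Only numpy, scipy, OpenCV 4.12 (cv2) and the standard library are available. Lean on these libraries where they do the work, as an engineer would, in place of code of your own. Each camera call takes 0.05 s, during which the arm holds its last target. There are 200 camera calls.

TASK

Get the wooden saw cradle ready for the next cut: take the short offcut left in its channel and put it in the open cardboard offcut box. Then lay the longer of the two loose frame rails in the emptied channel, lengthwise between its two low walls and flat on its floor, the same way up as it lies on the table and not sticking out past either end.

Things in the scene. Friction and masses are not known exactly. Their poses are not given: they have to be found in the camera images.
- offcut_center (a point): the offcut: a block of bare pale-wood picture-frame moulding 60 long x 32 wide x 46 high (mm), about 50 g, lying in the channel of the saw cradle. The point is its centre, half-way up (23 mm above its underside). x runs along its 60 mm length, y across its 32 mm width, z up. A small rebate, 8 wide x 12 high, runs along the lower edge on its +y side; the sides above it are flat. Its upper 32 mm stand above the cradle walls, so it is gripped there across its width.
- rail_center (a point): the longer loose frame rail: the same moulding, 170 long x 32 wide x 46 high (mm), 100 to 200 g, lying on the table, rebate down. The point is its centre, half-way up (23 mm above its underside). x runs along its length, y across its width, z up. (The other loose rail, a bystander, is the same but 100 mm long; either may lie nearer the cradle.) Grip it near mid-length, across its width, by its upper 30 mm, so that the fingers stay above the cradle walls when it is laid in.
- cradle_mid (a point): the saw cradle, fixed to the table: a plywood base board 230 x 110 x 15 mm with two wooden walls 20 thick and 14 high (above the channel floor) along its long sides, forming a straight channel 230 long, 60 wide, open at the top and at both ends. The point is the centre of the channel floor, 15 mm above the table. x runs along the channel, y across it, z up.
- offcut_box_in (a point): the open cardboard offcut box, fixed to the table: 180 x 180 x 50 mm outside, walls and floor 5 mm thick, empty. The point is the centre of its inner floor; x and y run along its sides, z up; the rim is 45 mm above the point.
Not all that is in view belongs to the job. Leave any blue look-alike of the part that bears offcut_center alone.

How it is judged:
On the way, in this order (a step that is already met when the one before it is completed fails the run):
1. the offcut is in the offcut box (x of offcut_center in the frame of offcut_box_in between -0.085 and 0.085 m and y of offcut_center in the frame of offcut_box_in between -0.085 and 0.085 m and z of offcut_center in the frame of offcut_box_in between 0 and 0.045 m), for 0.2 s.
2. the long rail lies in the channel (x of rail_center in the frame of cradle_mid between -0.035 and 0.035 m and y of rail_center in the frame of cradle_mid between -0.017 and 0.017 m and z of rail_center in the frame of cradle_mid between 0.017 and 0.029 m and angle between the x axis of rail_center and the x axis of cradle_mid, either way round below 0.18 rad and angle between rail_center's own z axis and vertical below 0.12 rad), for 0.2 s.
At the end, for the whole second after the job is handed in: The offcut is inside the offcut box, its centre below the rim. The long rail is in the channel: centre within 35 mm of its middle lengthwise, 17 mm crosswise, on the floor within 6 mm, within 10 degrees of the channel and 7 of upright. Both at rest (all of step 1 and all of step 2 and linear speed of each of rail, offcut below 0.02 m/s); the robot touches nothing.
It also fails if it takes over 54 s, if anything falls off the work surface, if the arm or the gripper's body presses on something with over 40 N, if the wrist force passes 120 N, or if a joint passes its speed limit or range.

## Working session

There is one attempt and no reset: what is moved stays moved. The work goes in short steps, Python scripts to look and compute and a tool call to move; the robot and the scene stay as the last step left them, time stands still between calls to the robot, and variables do not carry over. Pictures are saved under pics/ and viewed, at most 10 in all, crops included, and the job is handed in when it is done.

Besides the shell and the picture viewer there is one more tool, called after "Emit:" as name(argument=value, ...), one argument or row to a line, values as JSON. arm_command: Moves the arm, as the interface text tells. Its arguments: {"type":"object","properties":{"moves":{"type":"array"},"fingers":{"type":"number"},"squeeze":{"type":"number"}},"required":["moves"]}

```bash
mkdir -p pics; python3 - <<'E'
from bench import r
import cv2,numpy as np
s=r.read_state();print(s['time'],s['ee_pos'],s['eef_rot'],s['width'])
for n in ['scene','top','wrist']:
    i=r.camera_info(n);print(n,i)
    cv2.imwrite(f'pics/{n}0.png',cv2.cvtColor(r.camera(n),cv2.COLOR_RGB2BGR))
E
```

```text
0.0 [0.15015162 0.60629047 0.22176201] [ 1.21066280e-01  9.92644168e-01 -7.12478879e-04 -6.66270112e-05] 0.08710826360230556
scene {'fx': 529.044095688596, 'fy': 529.044095688596, 'cx': 281.3196140498001, 'cy': 216.36259033276514, 'origin': array([ 1.31896161, -0.35459322,  0.61436799]), 'attitude': array([0.41214448, 0.26407549, 0.48712428, 0.72326412])}
top {'fx': 509.89629874613894, 'fy': 509.89629874613894, 'cx': 279.47557640393194, 'cy': 219.44082645313514, 'origin': array([ 0.37956612, -0.02827144,  1.129759  ]), 'attitude': array([-0.04557382,  0.03885573,  0.71537694, -0.69616743])}
wrist {'fx': 325.19226210127806, 'fy': 325.19226210127806, 'cx': 285.18110424505875, 'cy': 206.64511590798807, 'origin': array([0.0856888 , 0.62233739, 0.38234747]), 'attitude': array([-0.09736391, -0.07521273,  0.61129558,  0.78178068])}
```

View pics/top0.png

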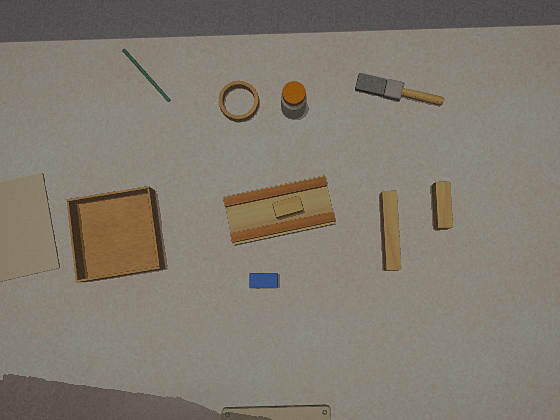

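View pics/scene0.png

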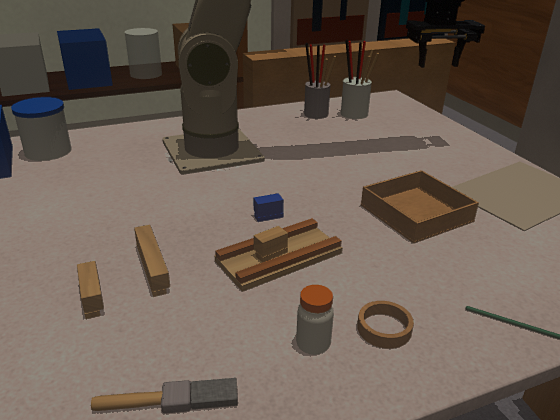

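The top view shows the box at about (116,234), the cradle at (279,210) with the offcut at (288,206), the long rail at (391,230), the short rail at (443,205), and the blue decoy at (264,281). The scene view agrees, with the long rail nearer the cradle.

```bash
cat > h.py <<'E'
import numpy as np,cv2
from scipy.spatial.transform import Rotation as R
def cast(i,px,z):
    px=np.atleast_2d(px).astype(float)
    d=np.c_[(px[:,0]-i['cx'])/i['fx'],-(px[:,1]-i['cy'])/i['fy'],-np.ones(len(px))]
    d=R.from_quat(i['attitude']).apply(d);o=i['origin']
    return o+d*((z-o[2])/d[:,2])[:,None]
E
python3 - <<'E'
from bench import r
from h import *
im=cv2.imread('pics/top0.png');i=r.camera_info('top')
hsv=cv2.cvtColor(im,cv2.COLOR_BGR2HSV)
for p in [(288,206),(391,230),(443,205),(260,213),(275,190),(116,234),(340,260)]: print(p,hsv[p[1],p[0]])
def rep(n,roi,lo,hi,z):
    x0,y0,x1,y1=roi
    m=cv2.inRange(hsv,np.array(lo),np.array(hi));k=np.zeros_like(m);k[y0:y1,x0:x1]=m[y0:y1,x0:x1]
    c=max(cv2.findContours(k,0,2)[0],key=cv2.contourArea)
    b=cv2.boxPoints(cv2.minAreaRect(c));P=cast(i,b,z)[:,:2]
    e=[P[1]-P[0],P[2]-P[1]];L=[np.linalg.norm(v) for v in e];v=e[int(np.argmax(L))]
    print(n,'c',P.mean(0).round(4),'size',np.round(L,4),'yaw',np.degrees(np.arctan2(v[1],v[0])).round(1)%180)
    cv2.drawContours(im,[b.astype(int)],0,(0,0,255),1)
rep('rail',(370,180,410,280),(8,70,60),(35,255,255),.046)
rep('short',(425,170,462,240),(8,70,60),(35,255,255),.046)
rep('cradle',(210,165,345,255),(5,70,40),(35,255,255),.025)
rep('box',(60,175,170,290),(5,70,20),(35,255,255),.04)
cv2.imwrite('pics/crop.png',cv2.resize(im[160:300,60:460],None,fx=2,fy=2,interpolation=cv2.INTER_CUBIC))
E
```

```text
(288, 206) [ 21 129 138]
(391, 230) [ 18 132 141]
(443, 205) [ 19 130 139]
(260, 213) [ 23 107 138]
(275, 190) [ 15 175 127]
(116, 234) [ 16 143 137]
(340, 260) [ 21  25 144]
rail c [ 0.4811 -0.2537] size [0.0385 0.169 ] yaw 0.19999999999998863
short c [ 0.5312 -0.3673] size [0.0415 0.1015] yaw 179.3
cradle c [ 0.5342 -0.0193] size [0.2331 0.111 ] yaw 100.0
box c [0.4895 0.3361] size [0.2002 0.1857] yaw 97.5
```

View pics/crop.png

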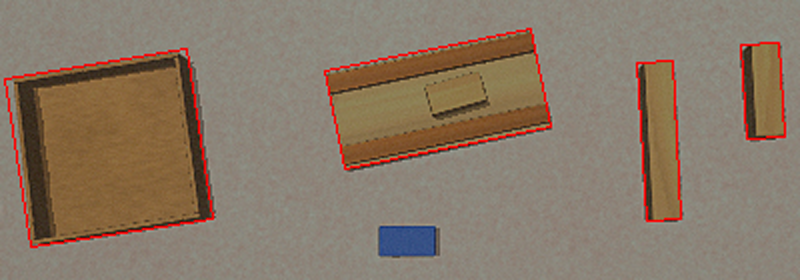

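The red boxes fit. Sizes come out right for the cradle (233x111) and rail length (169). The rail box includes its dark left side, so its top centre is about 3 mm further to −y, and the offcut's top is centred at crop (456,92), which is full-image pixel (288,206).

```bash
cat >> h.py <<'E'
def go(s,xy,z,yaw):
    """turn first (deg), then shift in turned tool axes (cm)"""
    x=R.from_quat(s['eef_rot']).as_matrix()[:,0];y0=np.degrees(np.arctan2(x[1],x[0]))
    t=(y0-yaw+180)%360-180
    M=R.from_quat(s['eef_rot'])*R.from_euler('z',t,degrees=True)
    d=M.inv().apply(np.r_[xy,z]-s['ee_pos'])*100
    print('t',round(s['time'],2),'yaw',y0.round(1),'turn',t.round(1),'shift cm',d.round(2))
E
python3 - <<'E'
from bench import r
from h import *
i=r.camera_info('top')
q=np.array([(425,84),(480,72),(488,100),(433,112)])/2+[60,160]
P=cast(i,q,.061)[:,:2];print(P.mean(0),[np.linalg.norm(P[k]-P[k-1]).round(4) for k in range(4)],np.degrees(np.arctan2(*(P[1]-P[0])[::-1])))
f=np.array([(37,78),(176,66),(204,212),(50,237)])/2+[60,160]
print('box',cast(i,[[60+107/2,160+148/2]],.05)[0], cast(i,[[60+123/2,160+150/2]],.005)[0])
go(r.read_state(),P.mean(0),.15,100)
E
```

```text
[ 0.53615983 -0.03914907] [np.float64(0.0311), np.float64(0.0597), np.float64(0.0311), np.float64(0.0595)] -79.17061688352227
box [0.48791888 0.33508001 0.05      ] [0.48971175 0.33236556 0.005     ]
t 0.15 yaw 166.1 turn 66.1 shift cm [-70.27  26.8    7.25]
```

Emit:
arm_command(
  moves=[0,0,0,7,0,0,0,7,0,0,0,7,0,0,0,7,0,0,0,7,0,0,0,7,0,0,0,7,0,0,0,7,0,0,0,7,0,0,0,2,-3.5,1.34,0,0,-3.5,1.34,0,0],
)

```text
time: 1.15
ee_pos: [0.1887, 0.5431, 0.2214]
eef_rot: [0.634, 0.773, -0.001, 0.0]
ft_force: [1.5, -0.5, 0.5]
width: 0.0869
grip_force: 0.0
```

Emit:
arm_command(
  moves=[-3.5,1.34,0,0,-3.5,1.34,0,0,-3.5,1.34,0,0,-3.5,1.34,0,0,-3.5,1.34,0,0,-3.5,1.34,0,0,-3.5,1.34,0,0,-3.5,1.34,0,0,-3.5,1.34,0,0,-3.5,1.34,0,0,-3.5,1.34,0,0,-3.5,1.34,0,0],
)

```text
time: 2.15
ee_pos: [0.4291, 0.1601, 0.2226]
eef_rot: [0.635, 0.772, 0.0, -0.0]
ft_force: [0.9, -0.4, 0.1]
width: 0.0871
grip_force: 0.0
```

Emit:
arm_command(
  moves=[-3.5,1.34,0,0,-3.5,1.34,0,0,-3.5,1.34,0,0,-3.5,1.34,0,0,-3.5,1.34,0,0,-3.5,1.34,0,0,0,0,2,0,0,0,2,0,0,0,2,0,0,0,0,0,0,0,0,0],
)

```text
time: 3.07
ee_pos: [0.5473, -0.0287, 0.1621]
eef_rot: [0.636, 0.772, -0.001, -0.001]
ft_force: [0.4, -0.4, 0.3]
width: 0.0866
grip_force: 0.0
```

```bash
python3 - <<'E'
from bench import r
from h import *
s=r.read_state();print(s['ee_pos'],s['joint_positions'].round(2))
go(s,[.536,-.039],.037,100.5)
cv2.imwrite('pics/w1.png',cv2.cvtColor(r.camera('wrist'),cv2.COLOR_RGB2BGR));print(r.camera_info('wrist'))
E
```

```text
[ 0.5472622  -0.02872704  0.16213074] [-0.69  0.25  0.76  1.78 -0.18  1.19  0.32]
t 3.07 yaw 101.1 turn 0.6 shift cm [-0.8  -1.27 12.52]
{'fx': 325.19226210127806, 'fy': 325.19226210127806, 'cx': 285.18110424505875, 'cy': 206.64511590798807, 'origin': array([0.53513863, 0.03631136, 0.32371015]), 'attitude': array([-0.12263129, -0.01173202,  0.09544615,  0.98778234])}
```

View pics/w1.png

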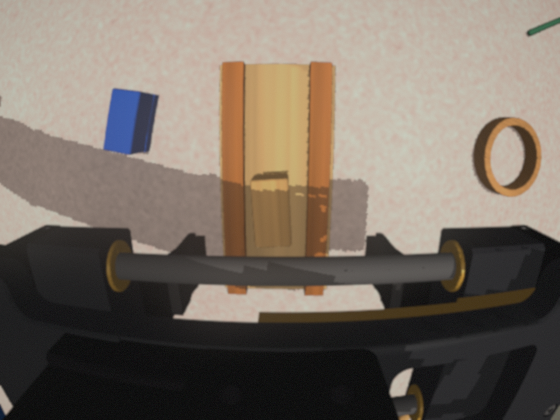

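The wrist view shows the offcut's top at about (270,212). It lies slightly left of centre between the finger pads, which agrees with the computed shift.

Emit:
arm_command(
  moves=[-0.8,-1.3,0,0,0,0,3,0,0,0,3,0,0,0,3,0,0,0,2,0,0,0,1.4,0,0,0,0,0,0,0,0,0],
)

```text
time: 3.78
ee_pos: [0.5373, -0.0389, 0.0396]
eef_rot: [0.635, 0.772, 0.0, 0.0]
ft_force: [0.1, 0.8, 2.0]
width: 0.087
grip_force: 0.0
```

Emit:
arm_command(
  moves=[0,0,0,0,0,0,0,0,0,0,0,0,0,0,0,0,0,0,0,0,0,0,0,0,0,0,0,0,0,0,0,0],
  fingers=0,
  squeeze=20,
)

```text
time: 4.45
ee_pos: [0.5367, -0.039, 0.0385]
eef_rot: [0.635, 0.772, 0.0, -0.0]
ft_force: [-0.0, -0.3, -0.0]
width: 0.0415
grip_force: 0.0
```

Emit:
arm_command(
  moves=[0,0,-3,0,0,0,-3,0,0,0,-3,0,0,0,-3,0,0,0,0,0,0,0,0,0],
)

```text
time: 4.95
ee_pos: [0.5377, -0.0389, 0.16]
eef_rot: [0.635, 0.772, 0.001, 0.001]
ft_force: [0.3, 0.1, -1.3]
width: 0.0038
grip_force: 0.0
```

```bash
python3 - <<'E'
from bench import r
from h import *
go(r.read_state(),[.489,.333],.15,97.5)
E
```

```text
t 4.95 yaw 101.1 turn 3.6 shift cm [3.751e+01 3.000e-02 1.020e+00]
```

The fingers had not finished closing when I lifted, so the offcut was missed. I'll reopen and look again.

Emit:
arm_command(
  moves=[0,0,0,0,0,0,0,0,0,0,0,0,0,0,0,0,0,0,0,0,0,0,0,0,0,0,0,0,0,0,0,0,0,0,0,0,0,0,0,0,0,0,0,0,0,0,0,0],
  fingers=100,
)

```text
time: 5.95
ee_pos: [0.5367, -0.039, 0.1585]
eef_rot: [0.635, 0.772, 0.0, -0.0]
ft_force: [-0.3, -0.0, -0.2]
width: 0.0758
grip_force: 0.0
```

```bash
python3 - <<'E'
from bench import r
from h import *
s=r.read_state();print(s['ee_pos'],s['width'])
cv2.imwrite('pics/w2.png',cv2.cvtColor(r.camera('wrist'),cv2.COLOR_RGB2BGR)[40:320,160:440])
E
```

```text
[ 0.53666782 -0.03903188  0.15851953] 0.07577746422011787
```

View pics/w2.png

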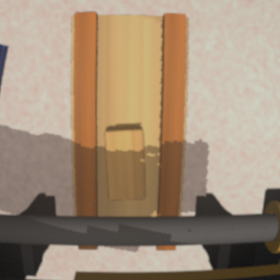

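The offcut is undisturbed: it is at crop (125,162), centred between the fingers at about 45 and 205. I'll descend again and wait for a full close this time.

Emit:
arm_command(
  moves=[0,0,3,0,0,0,3,0,0,0,3,0,0,0,2,0,0,0,1,0,0,0,0,0,0,0,0,0],
)

```text
time: 6.58
ee_pos: [0.537, -0.0392, 0.0391]
eef_rot: [0.636, 0.772, -0.0, 0.0]
ft_force: [0.2, 0.2, -0.7]
width: 0.0872
grip_force: 0.0
```

Emit:
arm_command(
  moves=[0,0,0,0,0,0,0,0,0,0,0,0,0,0,0,0,0,0,0,0,0,0,0,0,0,0,0,0,0,0,0,0,0,0,0,0,0,0,0,0,0,0,0,0,0,0,0,0],
  fingers=0,
  squeeze=20,
)

```text
time: 7.58
ee_pos: [0.5366, -0.0391, 0.0385]
eef_rot: [0.636, 0.772, 0.0, -0.0]
ft_force: [-0.5, 0.2, -0.5]
width: 0.0327
grip_force: 19.6
```

Gripped (32.7 mm, 19.6 N). Next I lift and move to the box.

Emit:
arm_command(
  moves=[0,0,-3,0,0,0,-3,0,0,0,-3,0,0,0,-2,0,3.75,0,0,0,3.75,0,0,0,3.75,0,0,0,3.75,0,0,0,3.75,0,0,0,3.75,0,0,0,3.75,0,0,0,3.75,0,0,0],
)

```text
time: 8.58
ee_pos: [0.4782, 0.2571, 0.1486]
eef_rot: [0.636, 0.772, 0.0, -0.0]
ft_force: [2.6, 0.4, -0.5]
width: 0.0323
grip_force: 19.6
```

Emit:
arm_command(
  moves=[3.75,0,0,0,3.75,0,0,0,0,2.4,0,0,0,0,0,3,0,0,0,0,0,0,0,0],
)

```text
time: 9.08
ee_pos: [0.488, 0.3331, 0.1482]
eef_rot: [0.655, 0.755, -0.0, 0.0]
ft_force: [-0.2, 0.8, -0.9]
width: 0.0322
grip_force: 19.6
```

```bash
python3 - <<'E'
from bench import r
from h import *
s=r.read_state();print(s['ee_pos'],s['width'],s['grip_force'])
go(s,[.489,.333],.03,98)
E
```

```text
[0.48796258 0.33312513 0.14821958] 0.03219230882715469 19.60022283762555
t 9.08 yaw 98.1 turn 0.1 shift cm [-0.02  0.11 11.82]
```

Emit:
arm_command(
  moves=[0,0,3,0,0,0,3,0,0,0,2.5,0,0,0,1.6,0,0,0,1.3,0,0,0,0,0,0,0,0,0],
)

```text
time: 9.67
ee_pos: [0.488, 0.3333, 0.0348]
eef_rot: [0.655, 0.755, -0.0, -0.0]
ft_force: [-0.2, 0.2, -0.2]
width: 0.0322
grip_force: 19.6
```

Emit:
arm_command(
  moves=[0,0,0,0,0,0,0,0,0,0,0,0,0,0,0,0,0,0,0,0,0,0,0,0,0,0,0,0],
  fingers=100,
)

```text
time: 10.25
ee_pos: [0.4881, 0.3336, 0.0347]
eef_rot: [0.655, 0.755, 0.0, -0.0]
ft_force: [0.5, 0.3, 0.9]
width: 0.0711
grip_force: 0.0
```

Emit:
arm_command(
  moves=[0,0,-3,0,0,0,-3,0,0,0,-3,0,0,0,-3,0,0,0,-2,0,0,0,0,0,0,0,0,0],
)

```text
time: 10.83
ee_pos: [0.4886, 0.3339, 0.1756]
eef_rot: [0.655, 0.755, 0.001, -0.0]
ft_force: [0.2, -0.7, -0.2]
width: 0.0871
grip_force: 0.0
```

```bash
python3 - <<'E'
from bench import r
from h import *
s=r.read_state();print(s['ee_pos'],s['width'],s['grip_force'])
go(s,[.481,-.2565],.16,0.5)
cv2.imwrite('pics/w3.png',cv2.cvtColor(r.camera('wrist'),cv2.COLOR_RGB2BGR))
E
```

```text
[0.48856555 0.33392598 0.17555218] 0.08710358811433348 0.0
t 10.83 yaw 98.1 turn 97.6 shift cm [-1.27 59.04  1.45]
```

View pics/w3.png

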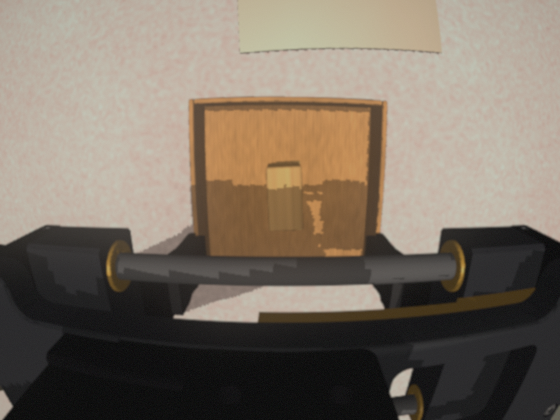

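The offcut is in the box at (285,197). Next is the long rail.

Emit:
arm_command(
  moves=[-3.9,-0.6,0,0,-3.9,-0.6,0,0,-3.9,-0.6,0,0,-3.9,-0.6,0,0,-3.9,-0.6,0,0,-3.9,-0.6,0,0,-3.9,-0.6,0,0,-3.9,-0.6,0,0,-3.9,-0.6,0,0,-3.9,-0.6,0,0,-3.9,-0.6,0,0,-3.9,-0.6,0,0],
)

```text
time: 11.88
ee_pos: [0.4816, -0.1415, 0.1736]
eef_rot: [0.655, 0.755, -0.0, -0.001]
ft_force: [0.5, -0.3, 0.5]
width: 0.087
grip_force: 0.0
```

Emit:
arm_command(
  moves=[-3.9,-0.6,0,0,-3.9,-0.6,0,0,-3.9,-0.6,0,0,0,0,0,7,0,0,0,7,0,0,0,7,0,0,0,7,0,0,0,7,0,0,0,7,0,0,0,7,0,0,0,7,0,0,0,7],
)

```text
time: 12.88
ee_pos: [0.4806, -0.258, 0.1733]
eef_rot: [0.954, 0.298, -0.001, -0.0]
ft_force: [-0.5, 0.3, 0.5]
width: 0.0871
grip_force: 0.0
```

Emit:
arm_command(
  moves=[0,0,0,7,0,0,0,7,0,0,0,7,0,0,0,7,0,0,0,7,0,0,0,0,0,0,0,0],
)

```text
time: 13.47
ee_pos: [0.4808, -0.2581, 0.1736]
eef_rot: [1.0, 0.003, -0.001, 0.0]
ft_force: [0.1, 0.5, -1.2]
width: 0.087
grip_force: 0.0
```

```bash
python3 - <<'E'
from bench import r
from h import *
s=r.read_state();print(s['ee_pos'],s['width'],s['joint_positions'].round(2))
go(s,[.481,-.2565],.02,0.5)
cv2.imwrite('pics/w4.png',cv2.cvtColor(r.camera('wrist'),cv2.COLOR_RGB2BGR))
E
```

```text
[ 0.48078183 -0.25810036  0.17361777] 0.087012635227916 [-0.62  0.44  1.3   1.78 -0.44  1.26 -0.77]
t 13.47 yaw 0.3 turn -0.2 shift cm [ 0.05 -0.16 15.36]
```

View pics/w4.png

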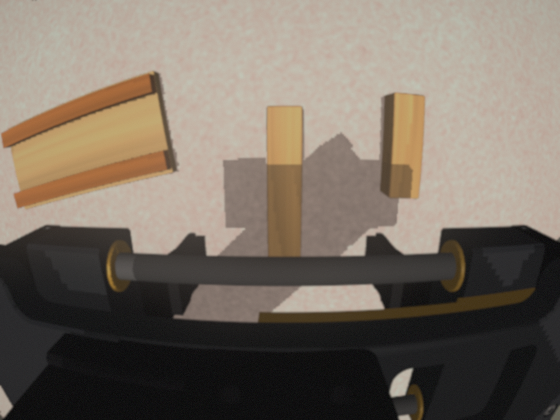

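The rail is centred between the fingers at column 285. I'll descend in stages, because joint 3 is near its limit.

Emit:
arm_command(
  moves=[0,0,3,0,0,0,3,0,0,0,3,0,0,0,0,0],
)

```text
time: 13.85
ee_pos: [0.4786, -0.2565, 0.0798]
eef_rot: [1.0, 0.003, -0.003, -0.001]
ft_force: [-1.5, 0.1, -1.1]
width: 0.0873
grip_force: 0.0
```

```bash
python3 -c "
from bench import r
s=r.read_state();print(s['ee_pos'],s['joint_positions'].round(3))"
```

```text
[ 0.47862184 -0.2564642   0.07983418] [-0.511  0.538  1.163  1.88  -0.552  1.105 -0.699]
```

Joint 3 is moving away from its limit.

Emit:
arm_command(
  moves=[0,0,2.5,0,0,0,2,0,0,0,1.3,0,0,0,0,0],
)

```text
time: 14.18
ee_pos: [0.4805, -0.2578, 0.0254]
eef_rot: [1.0, 0.002, -0.001, -0.0]
ft_force: [-0.3, 1.0, -0.9]
width: 0.0872
grip_force: 0.0
```

Emit:
arm_command(
  moves=[0,0,0,0,0,0,0,0,0,0,0,0,0,0,0,0,0,0,0,0,0,0,0,0,0,0,0,0,0,0,0,0,0,0,0,0,0,0,0,0,0,0,0,0,0,0,0,0],
  fingers=0,
  squeeze=35,
)

```text
time: 15.18
ee_pos: [0.4813, -0.2582, 0.0265]
eef_rot: [1.0, 0.001, -0.0, -0.0]
ft_force: [-0.4, 0.6, 0.8]
width: 0.0316
grip_force: 35.0
```

```bash
python3 - <<'E'
from bench import r
from h import *
s=r.read_state();print(s['ee_pos'],s['width'],s['grip_force'],s['joint_positions'].round(3))
E
```

```text
[ 0.48126949 -0.25817246  0.02648419] 0.03155136869723754 35.000043511390686 [-0.441  0.606  1.074  1.913 -0.632  1.011 -0.65 ]
```

Emit:
arm_command(
  moves=[0,0,-2,0,0,0,-3,0,0,0,-3,0,0,0,-3,0,0,0,0,0,0,0,0,0],
)

```text
time: 15.68
ee_pos: [0.482, -0.2585, 0.1375]
eef_rot: [1.0, 0.001, 0.001, 0.0]
ft_force: [-0.0, -0.0, -2.3]
width: 0.0317
grip_force: 35.0
```

```bash
python3 - <<'E'
from bench import r
from h import *
s=r.read_state();print(s['ee_pos'],s['width'],s['grip_force'],s['joint_positions'].round(3))
go(s,[.534,-.019],.13,0.3); go(s,[.534,-.019],.13,100)
E
```

```text
[ 0.48202286 -0.25846425  0.1374671 ] 0.03172970888960316 34.99963581562042 [-0.575  0.47   1.243  1.825 -0.48   1.195 -0.749]
t 15.68 yaw 0.1 turn -0.2 shift cm [  5.32 -23.92   0.76]
t 15.68 yaw 0.1 turn -99.9 shift cm [22.68  9.28  0.76]
```

Emit:
arm_command(
  moves=[0.66,-3,0,0,0.66,-3,0,0,0.66,-3,0,0,0.66,-3,0,0,0.66,-3,0,0,0.66,-3,0,0,0.66,-3,0,0,0.66,-3,0,0,0,0,0,-5,0,0,0,-5,0,0,0,-6,0,0,0,-6],
)

```text
time: 16.68
ee_pos: [0.5329, -0.0178, 0.1351]
eef_rot: [0.981, 0.194, -0.001, 0.0]
ft_force: [0.1, -0.2, -1.4]
width: 0.0317
grip_force: 35.0
```

Emit:
arm_command(
  moves=[0,0,0,-6,0,0,0,-6,0,0,0,-6,0,0,0,-6,0,0,0,-6,0,0,0,-6,0,0,0,-6,0,0,0,-6,0,0,0,-6,0,0,0,-6,0,0,0,-6,0,0,0,-6],
)

```text
time: 17.68
ee_pos: [0.5328, -0.018, 0.1351]
eef_rot: [0.679, 0.734, -0.001, -0.001]
ft_force: [0.1, 0.0, -1.4]
width: 0.032
grip_force: 35.0
```

Emit:
arm_command(
  moves=[0,0,0,-6,0,0,0,0,0,0,0,0,0,0,0,0],
)

```text
time: 18.02
ee_pos: [0.5333, -0.0182, 0.1358]
eef_rot: [0.644, 0.765, -0.0, -0.0]
ft_force: [0.4, 0.2, -2.5]
width: 0.0317
grip_force: 35.0
```

```bash
python3 - <<'E'
from bench import r
from h import *
s=r.read_state();print(s['ee_pos'],s['width'],s['grip_force'],s['joint_positions'].round(3))
go(s,[.534,-.019],.042,100)
cv2.imwrite('pics/w5.png',cv2.cvtColor(r.camera('wrist'),cv2.COLOR_RGB2BGR))
E
```

```text
[ 0.53329212 -0.01820797  0.13584005] 0.03165263239695223 34.99933362007141 [-0.819  0.265  0.888  1.85  -0.226  1.133  0.321]
t 18.02 yaw 99.9 turn -0.1 shift cm [-0.09  0.07  9.38]
```

View pics/w5.png

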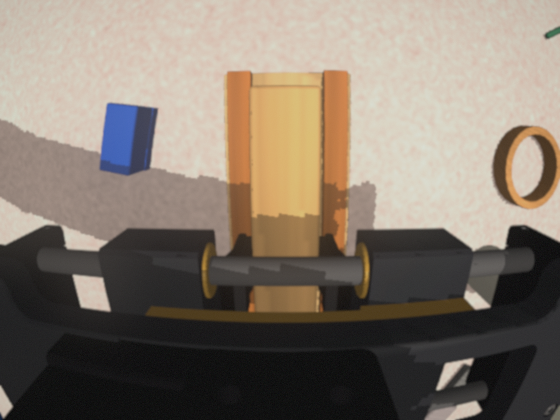

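The rail (columns 251 to 321) is parallel to the cradle walls (227 to 349) and centred between them. I'll lower it.

Emit:
arm_command(
  moves=[0,0.1,3,0,0,0,3,0,0,0,1.5,0,0,0,0.8,0,0,0,0.5,0,0,0,0.4,0,0,0,0,0,0,0,0,0],
)

```text
time: 18.73
ee_pos: [0.5353, -0.018, 0.0452]
eef_rot: [0.642, 0.766, 0.0, 0.0]
ft_force: [0.0, 0.6, -1.5]
width: 0.032
grip_force: 35.0
```

Emit:
arm_command(
  moves=[0,0,0.3,0,0,0,0,0,0,0,0,0],
)

```text
time: 18.98
ee_pos: [0.5349, -0.0179, 0.0418]
eef_rot: [0.642, 0.767, 0.0, 0.0]
ft_force: [0.8, -0.9, -2.2]
width: 0.0313
grip_force: 35.0
```

Emit:
arm_command(
  moves=[0,0,0,0,0,0,0,0,0,0,0,0,0,0,0,0,0,0,0,0,0,0,0,0,0,0,0,0,0,0,0,0,0,0,0,0,0,0,0,0],
  fingers=100,
)

```text
time: 19.82
ee_pos: [0.5347, -0.018, 0.0415]
eef_rot: [0.642, 0.767, 0.0, -0.0]
ft_force: [-0.4, -0.1, 0.6]
width: 0.085
grip_force: 0.0
```

Emit:
arm_command(
  moves=[0,0,-1,0,0,0,-3,0,0,0,-3,0,0,0,-3,0,0,0,-3,0,3,0,0,0,4,0,0,0,4,0,0,0,4,0,0,0,4,0,0,0,4,0,0,0,0,0,0,0],
)

```text
time: 20.82
ee_pos: [0.4919, 0.2173, 0.1719]
eef_rot: [0.638, 0.77, 0.001, -0.001]
ft_force: [0.3, 0.1, -0.7]
width: 0.0871
grip_force: 0.0
```

```bash
python3 - <<'E'
from bench import r
from h import *
s=r.read_state();print(s['time'],s['ee_pos'],s['width'])
cv2.imwrite('pics/s6.png',np.vstack([cv2.cvtColor(r.camera(n),cv2.COLOR_RGB2BGR)[a:b] for n,a,b in [('top',150,300),('scene',130,400)]]))
E
```

```text
20.8167 [0.49187909 0.21731619 0.17191255] 0.08708290189580949
```

View pics/s6.png

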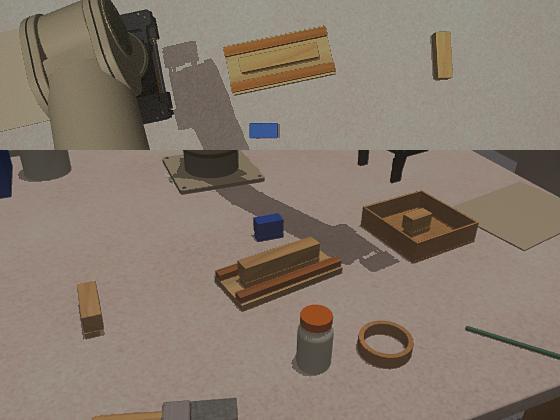

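The rail lies flat and centred in the channel at top-view pixel (279,57), and the offcut is in the box at (417,222). The robot is clear of everything.

```bash
python3 -c "
from bench import r
print(r.close_job())"
```

```text
the job is handed in; nothing more can be done
None
```

The job is handed in at about 21 s: the last pictures show the offcut in the box and the long rail flat and centred in the channel, after one missed first grasp on the offcut that I redid; no verdict was returned.

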